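Open the clamp arm and load the printing block

ROBOT

A 6-joint arm with a two-finger parallel gripper is mounted at the origin on the work surface. World frame = base frame: x ahead of the robot, y to its left, z up, the work surface at z = 0. Lengths are in mm, angles in rad, forces in N, time in s.
With the tool pointing down it reaches from about 300 to 750 mm from the base axis. Payload 8.5 kg.
Tool frame: the origin (TCP) lies at the very end of the fingers, on their centre line; the grasp point (between the pads) lies bot.tcp_to_grasp behind it (bot.tcp_to_grasp is the distance from the TCP to the grasp point, in mm); z points along the fingers, x is the direction in which the jaws open and shut, and the axes are right-handed (so a half turn about z gives the same grasp; the last joint's range is limited). The gripper opens to 88 mm and grips with 3 to 60 N. Pads are 18 mm wide; open, the fingers measure 123 mm over their backs; the gripper's body (75 mm by 187 mm) begins 45 mm behind the grasp point.
Start: joints at [-1.523, 0.381, 1.297, -0, 1.464, -0.215], TCP at [142.877, -531.099, 238.748] pointing down, gripper open.
Joint ranges: [-3.11, 3.11], [-0.89, 2.33], [0.22, 2.48], [-1.42, 4.56], [0.17, 2.85], [-2.88, 2.88]. Speed limits (rad/s): [2.39, 2.39, 3.14, 3.14, 3.14, 3.14].

INTERFACE

Orientations are given as a unit quaternion [w, x, y, z].
In Python, from workcell import bot gives the robot as it stands.
- The arm moves only by the shell command python3 -m creep 'ROWS' [FORCE]. ROWS is a JSON object of lists of equal length, an entry for each row: "delta_rot": the turn, a rotation vector about the tool's x, y, z in degrees, a list of three; "slide": the shift along the tool's x, y, z in units of 40 mm (1.0 is 40 mm), a list of three; "claw": the opening, from 0 (shut) to 1 (fully open). A call has 1 to 5 rows; each row is the pose to reach, as a shift and turn from the pose commanded when the call began, along the tool's axes at that moment; what a row does not reach only later rows make up. A row lasts 1/8 s, in which the tool goes at most 62.5 mm and 10.7 degrees, less where a joint would pass 70% of its speed; a pose out of reach is approached as far as the arm can. A call with a gripper value outside its range is refused whole. The fingers move at their own pace and stop on an object; FORCE is the grip in N (left out, the last holds). Time passes only in rows, so rows that repeat a pose let the fingers close. It gives the time, the measured TCP pose, the force and the opening at its end, in the units of the state.
- bot.get_obs(): the state, without advancing time (a new reading comes with each control period).
- bot.get_image(name): name is "scene" or "top" or "wrist"; returns the picture (384x512x3 uint8, red, green, blue); there is no depth.
- bot.calibration(name): a dict with "mtx" (3x3 intrinsics, pixels), "rvec" (rotation vector, rad) and "tvec" (3), from world to camera coordinates, as OpenCV has them. Camera axes: x right, y down, z forward; pixel columns grow to the right and rows downward; lengths in mm; the calibration is good to about 2 mm. A picture is of the moment at which its call begins: read the wrist's pose just before it. calibration takes no time and is no camera call; for the wrist camera it gives the pose at the moment of the call.
- bot.hand_in(): hands the job in, once; it reports no verdict.
The state is a dict: "clock": time; "joint_pos": joint angles; "joint_velocities": joint speeds; "effort": joint torques, N m; "position": TCP position; "eef_rot": TCP orientation; "force": force on the tool from outside, world axes, zero at the start; "ft_torque": the same for the moment, N m; "width": opening from 0.0 (shut) to 1.0 (fully open).
Only numpy, scipy, OpenCV 4.12 (cv2) and the standard library are available. Lean on these libraries where they do the work, as an engineer would, in place of code of your own. Each camera call takes 0.05 s, during which the arm holds its last target. There are 200 camera calls.

TASK

Swing the press's counterweighted clamp arm up past its balance point and ease it over gently onto its stop, without letting it drop or forcing it, so that it rests open by itself. Then lay the oblong printing block face up lengthwise in the channel of the press and push it gently but firmly right up against the end stop, and leave it there. Leave everything else on the table where it is.

Things in the scene. Friction and masses are not known exactly. Their poses are not given: they have to be found in the camera images.
- press: The clamp press, fixed, place and yaw vary. Wooden bed 15 mm thick, x -140 to +270, y -145 to +175 mm in its frame (origin on the table, z up). On it a channel for the block along y, centred on x = -60 mm: two rails 8 mm high, 12 mm wide, 66 mm between inner faces, from the end stop at y = -60 mm to the open mouth at y = +170 mm. A grey stand, 90 mm tall, at x = +140, y = 0 carries the clamp arm.
- end_stop: The wooden end stop across the channel's closed end, 90 x 16 x 25 mm, fixed to the press. Origin on the bed in the middle of the face that the block meets; that face looks to the press's +y.
- home (a point): Fixed to the press: where the centre (half-way up) of the printing block is when it lies in the channel flat on the bed and its end touches the end stop (press frame x -60, y -5, z +30 mm).
- channel_mouth (a point): Middle of the channel's open end, on the top of the bed.
- clamp_arm (a joint): Angle of the clamp arm about its level hinge (along the press's y). 0: closed, level, pointing to the press's -x, its foot on the bed where the block belongs. Grows as the handle is lifted up and over; pi/2 is upright. Below a balance point between 0.6 and 1.0 rad it falls shut, past it open, fast if let go (hardly any friction). It rests open on the stop bolt, somewhere from 1.38 to 1.74 rad.
- stop_block: The small grey block behind the stand, 30 x 34 x 16 mm, origin under its centre, that holds the upright stop bolt, 80 mm behind the hinge axis. The stalk of the arm's round counterweight comes down on the bolt's rubber cap (16 mm across, sprung: 8 N per mm, 7 mm travel) when the arm is open. The bolt is screwed higher or lower each day (not measured), so the resting angle has to be felt.
- handle (a point): Centre of the free part of the arm's handle: a round wooden bar 14 mm thick, parallel to the hinge, sticking out 58 mm sideways (to the press's -y) from the arm's end, 225 mm from the hinge axis. It can be pinched from above and turns between the fingers as the arm swings. The arm's side (arm 24 mm wide) is 33 mm from this point. 2 to 4 N here lifts the arm.
- hinge (a point): On the hinge axis, middle of the arm's width, 70 mm above the table. Handle centre when open by angle q: 225 mm * cos q to the press's -x and 225 mm * sin q above this, and 45 mm to the press's -y. With the arm open its foot sticks out about 55 mm from the arm towards the press's -x, 200 mm from the hinge.
- print_block_mid (a point): Centre (half-way up) of the printing block: loose oblong wooden block 60 (its x) x 110 (its y) x 30 mm (z), 0.15 kg, carved and inked face up, lying on the table left of the press. Either end may go first.
- spare_block_mid (a point): Bystander, to be left alone: a small spare wooden block, 55 x 55 x 26 mm. Point at about half height.
- ink_brush_mid (a point): Bystander, to be left alone: a standing round brush, 68 mm across at the foot, 125 mm tall. Point at about half height.
- ink_bowl_mid (a point): Bystander, to be left alone: a white bowl, 100 mm across, 45 mm tall. Point at about half height.
- rubbing_pad_mid (a point): Bystander, to be left alone: a round wooden rubbing pad with a knob, 84 mm across, 42 mm tall. Point at about half height.
- ink_jar_mid (a point): Bystander, to be left alone: a black jar, 64 mm across, 85 mm tall. Point at about half height.
- mallet_mid (a point): Bystander, to be left alone: a hammer lying down, 220 mm long. Point at about half height.

How it is judged (in metres and radians):
On the way, in this order (a step that is already met when the one before it is completed fails the run):
1. the clamp arm rests open on its stop bolt, let go (value of joint clamp_arm above 1.3 rad and contact force between clamp_arm and stop_block above 0.8 N and contact force between the fingers and clamp_arm below 0.2 N and velocity of joint clamp_arm below 0.05 rad/s), for 0.2 s.
2. the printing block, in the channel, is pushed against the end stop with at least 1.5 N (contact force between print_block and end_stop above 1.5 N and y of print_block_mid in the frame of press between -0.009 and -0.003 m and x of print_block_mid in the frame of press between -0.065 and -0.055 m and z of print_block_mid in the frame of press below 0.033 m and angle between print_block_mid's own z axis and vertical below 0.05 rad and angle between the y axis of print_block_mid and the y axis of press, either way round below 0.07 rad), for 0.1 s.
At the end, for the whole second after the job is handed in: The arm rests open (over 1.3 rad) on its stop bolt by itself; the block lies flat, face up in the channel, within 2 mm of the end stop, lengthwise (within 0.07 rad), still and released (value of joint clamp_arm above 1.3 rad and contact force between clamp_arm and stop_block above 0.8 N and contact force between the fingers and clamp_arm below 0.2 N and y of print_block_mid in the frame of press between -0.009 and -0.003 m and x of print_block_mid in the frame of press between -0.065 and -0.055 m and z of print_block_mid in the frame of press below 0.033 m and angle between print_block_mid's own z axis and vertical below 0.05 rad and angle between the y axis of print_block_mid and the y axis of press, either way round below 0.07 rad and linear speed of print_block below 0.01 m/s and contact force between the fingers and print_block below 0.1 N); the robot touches nothing.
It fails at once if the arm is thrown or dropped: faster than 2.5 rad/s either way (velocity of joint clamp_arm above 2.5 rad/s or velocity of joint clamp_arm below -2.5 rad/s).
It fails at once if the arm falls open instead of being eased: faster than 0.8 rad/s beyond 1.3 rad (velocity of joint clamp_arm above 0.8 rad/s and value of joint clamp_arm above 1.3 rad).
It fails at once if the arm is pressed or struck on its stop bolt with more than 25 N (contact force between clamp_arm and stop_block above 25 N).
It fails at once if the block is pressed or struck on the end stop with more than 25 N (contact force between print_block and end_stop above 25 N).
It fails at once if a bystander is moved by more than 30 mm (distance of any of spare_block_mid, ink_brush_mid, ink_bowl_mid, rubbing_pad_mid, ink_jar_mid, mallet_mid from where it was at the start of the episode above 0.03 m).
It also fails if it takes over 72 s, if anything falls off the work surface, if the arm or the gripper's body presses on something with over 40 N, if the wrist force passes 120 N, or if a joint passes its speed limit or range.

## Working session

There is one attempt and no reset: what is moved stays moved. The work goes in short steps, Python scripts to look and compute and a shell command to move; the robot and the scene stay as the last step left them, time stands still between calls to the robot, and variables do not carry over. Pictures are saved under pics/ and viewed, about 8 in all and at most 12, crops included, and the job is handed in when it is done.

```bash
ls; mkdir -p pics
python3 - <<'E'
from workcell import bot
import cv2,numpy as np
for n in ("top","scene"):
    im=bot.get_image(n)[:,:,::-1]
    cv2.imwrite(f"pics/{n}0.png",cv2.resize(im,(800,600),interpolation=cv2.INTER_CUBIC))
    c=bot.calibration(n);R=cv2.Rodrigues(np.array(c["rvec"]))[0];print(n,c["mtx"],(-R.T@np.array(c["tvec"]).reshape(3)).round(),R.round(2))
print(bot.get_obs(),bot.tcp_to_grasp)
E
```

```text
pics
top [[393.68620753   0.         254.12423912]
 [  0.         393.68620753 190.86742764]
 [  0.           0.           1.        ]] [ 361.   22. 1172.] [[-0.02 -1.    0.02]
 [-0.98  0.01 -0.19]
 [ 0.19 -0.02 -0.98]]
scene [[434.0492499    0.         247.63062575]
 [  0.         434.0492499  191.67827373]
 [  0.           0.           1.        ]] [1178. -623. 1085.] [[ 0.72  0.69  0.  ]
 [ 0.52 -0.54 -0.66]
 [-0.46  0.48 -0.75]]
{'clock': 0.1, 'joint_pos': array([-1.52332374e+00,  3.81139160e-01,  1.29812369e+00, -4.63249833e-06,
        1.46361252e+00, -2.15320207e-01]), 'joint_velocities': array([-0.00053961, -0.00189569, -0.00385518,  0.00039955, -0.00189401,
       -0.00137768]), 'effort': array([ 2.10761100e-03, -4.38656616e+01, -2.24911273e+01,  7.13757961e-02,
        3.42893810e-02, -7.52311962e-05]), 'position': array([ 142.8523807 , -530.8760287 ,  238.21452448]), 'eef_rot': array([-4.88441793e-04,  7.93655605e-01, -6.08366970e-01, -4.15655975e-04]), 'force': array([-0.43201975, -0.32771719,  0.9827501 ]), 'ft_torque': array([0.06417855, 0.00410959, 0.03988806]), 'width': 1.0008604630716622} 18.700000000000003
```

View pics/top0.png

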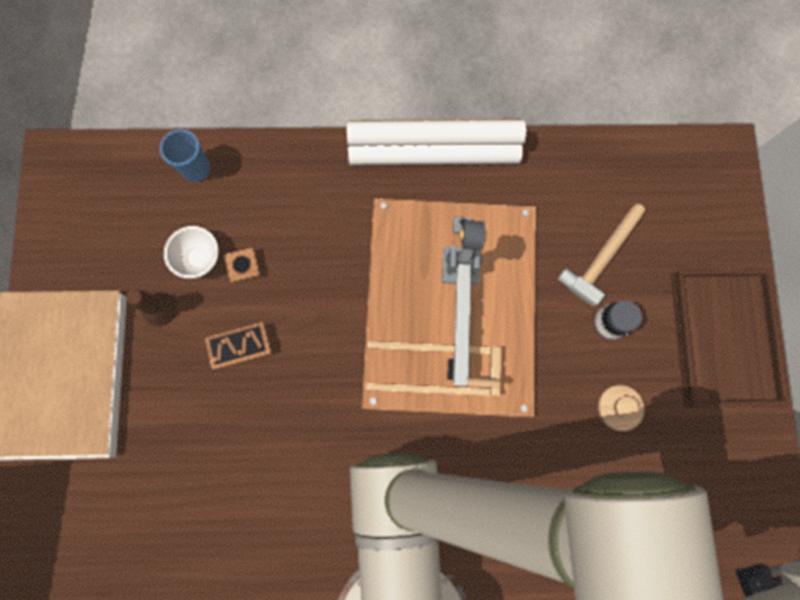

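View pics/scene0.png

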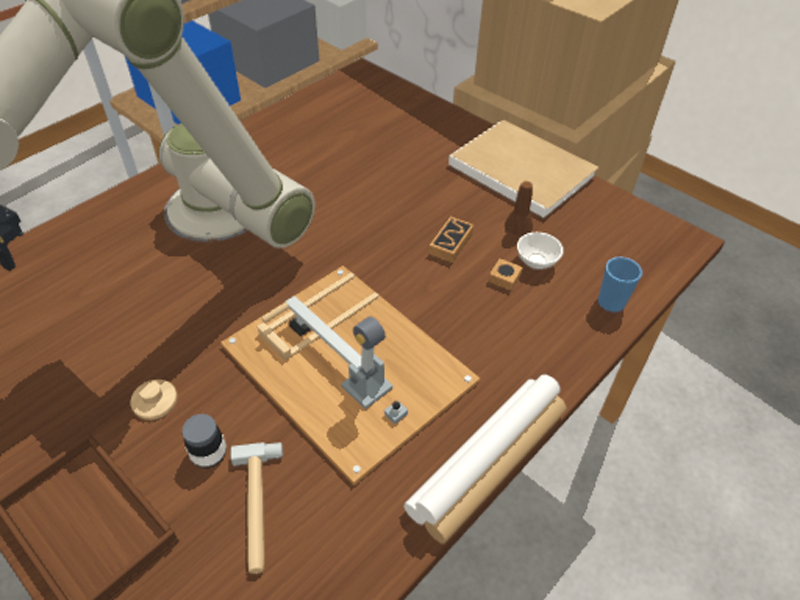

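The top view shows the press with its frame roughly aligned to the world: bed corners at (375,199), (535,206), (533,415) and (363,408), and the handle near (490,382). The printing block is at about (238,345). The scene view agrees, with bed corners at (343,267), (222,345), (478,378) and (355,483). I'll fit poses from both views.

```bash
cat > h.py <<'E'
from workcell import bot
import cv2,numpy as np
from scipy.optimize import least_squares
def proj(n,P,c=None):
    c=c or bot.calibration(n);return cv2.projectPoints(np.float64(P).reshape(-1,1,3),np.float64(c["rvec"]),np.float64(c["tvec"]),np.float64(c["mtx"]),None)[0].reshape(-1,2)
def ray(n,uv,z):
    c=bot.calibration(n);R=cv2.Rodrigues(np.float64(c["rvec"]))[0];o=-R.T@np.float64(c["tvec"]).reshape(3)
    d=R.T@np.linalg.inv(c["mtx"])@np.array([*uv,1.]);return o+d*(z-o[2])/d[2]
def tf(p,L):
    L=np.float64(L).reshape(-1,3);c,s=np.cos(p[2]),np.sin(p[2])
    return np.c_[p[0]+c*L[:,0]-s*L[:,1],p[1]+s*L[:,0]+c*L[:,1],L[:,2]]
def fit(obs,x0): # obs: (cam, local pts, px in 512 scale)
    f=lambda p:np.concatenate([(proj(n,tf(p,L),c)-px).ravel() for n,L,px,c in [(n,L,np.float64(px),bot.calibration(n)) for n,L,px in obs]])
    r=least_squares(f,x0);return r.x,r.fun
E
python3 - <<'E'
from h import *
s=1/1.5625
B=[(270,175,15),(270,-145,15),(-140,-145,15),(-140,175,15)]
obs=[("top",B,np.array([(375,199),(535,206),(533,415),(363,408)])*s),("scene",B,np.array([(478,378),(355,483),(222,345),(343,267)])*s)]
p,r=fit(obs,[400,0,0]);print(p,r.round(1))
L=[(-85,-45,70),(140,0,70),(-60,-5,30),(-60,170,15),(-60,60,30)]
print(tf(p,L).round(1)); print(proj("top",tf(p,L[:2]))/s, proj("scene",tf(p,L[:2]))/s)
c=[ray("top",np.array(u)*s,30) for u in [(205,339),(264,323),(270,352),(211,368)]];print(np.round(c,1),np.mean(c,0), ray("scene",np.array((453,236))*s,30))
E
```

```text
[ 5.1014788e+02 -1.1714602e+02 -5.9961309e-02] [-0.7 -1.3  0.1 -1.   1.4 -0.2 -0.1 -0.5  1.6 -0.3 -0.8 -0.3 -1.7 -1.9
 -0.5 -1.6]
[[ 422.6 -157.    70. ]
 [ 649.9 -125.5   70. ]
 [ 450.  -118.5   30. ]
 [ 460.4   56.1   15. ]
 [ 453.9  -53.7   30. ]]
[[486.60894347 380.78159607]
 [464.22430137 257.49639584]] [[273.06682889 313.81391081]
 [366.34116471 370.36094732]]
[[510.2 357.5  30. ]
 [538.7 249.   30. ]
 [484.2 236.6  30. ]
 [456.3 344.2  30. ]] [497.32521047 296.84174998  30.        ] [506.80554026 293.02778753  30.        ]
```

```bash
cat >> h.py <<'E'
from scipy.spatial.transform import Rotation as Ro
YAW=-0.06
def plan(t,yaw=YAW):
    o=bot.get_obs();q=o["eef_rot"];R=Ro.from_quat([q[1],q[2],q[3],q[0]])
    T=Ro.from_matrix(np.array([[np.cos(yaw),np.sin(yaw),0],[np.sin(yaw),-np.cos(yaw),0],[0,0,-1]]))
    print("clock",o["clock"],"pos",o["position"].round(1),"slide",(R.inv().apply(np.array(t)-o["position"])/40).round(3),"rot",(R.inv()*T).as_rotvec(degrees=True).round(2),"F",o["force"].round(1),"w",round(o["width"],3),"j",o["joint_pos"].round(2))
E
python3 -c "
from h import *
plan((422.6,-157,200))"
```

```text
clock 0.1 pos [ 142.9 -530.9  238.2] slide [-7.208 -9.181  0.967] rot [-6.000e-02  5.000e-02 -7.151e+01] F [-0.4 -0.3  1. ] w 1.001 j [-1.52  0.38  1.3  -0.    1.46 -0.22]
```

```bash
python3 -m creep '{"slide":[[-0.8,-1.02,0],[-1.6,-2.04,0.1],[-2.4,-3.06,0.2],[-3.2,-4.08,0.3],[-4.0,-5.1,0.4]],"delta_rot":[[0,0,-8],[0,0,-16],[0,0,-24],[0,0,-32],[0,0,-40]],"claw":[1,1,1,1,1]}' 15; python3 -c "
from h import *
plan((422.6,-157,200))"
```

```text
clock: 0.72
position: [299.0, -322.1, 222.5]
eef_rot: [-0.0, 0.955, -0.298, -0.0]
force: [0.7, 0.2, 0.1]
width: 1.003
clock 0.725 pos [ 299.  -322.1  222.5] slide [ 0.192 -5.151  0.563] rot [-1.000e-02  1.000e-02 -3.126e+01] F [0.7 0.2 0.1] w 1.003 j [-1.09  0.2   1.61  0.    1.33 -0.49]
```

```bash
python3 -m creep '{"slide":[[0.04,-1.03,0.1],[0.08,-2.06,0.2],[0.12,-3.1,0.3],[0.19,-4.2,0.45],[0.19,-5.15,0.56]],"delta_rot":[[0,0,-7],[0,0,-14],[0,0,-21],[0,0,-28],[0,0,-31.2]],"claw":[1,1,1,1,1]}'; python3 -m creep '{"slide":[[0,0,0],[0,0,0]],"delta_rot":[[0,0,0],[0,0,0]],"claw":[0.45,0.45]}';  python3 - <<'E'
from h import *
plan((422.6,-157,51))
im=bot.get_image("wrist")[:,:,::-1]
p=[510.15,-117.15,-.06]
print(proj("wrist",tf(p,[(-85,-45,70),(-85,-16,70),(-85,-74,70),(140,0,70),(-105,-60,40),(-15,-60,40),(-60,170,15)]))*1.5625)
cv2.imwrite("pics/w1.png",cv2.resize(im,(800,600),interpolation=cv2.INTER_CUBIC))
E
```

```text
clock: 1.35
position: [423.2, -157.7, 200.0]
eef_rot: [-0.0, 1.0, -0.031, -0.0]
force: [-0.2, -0.9, -0.9]
width: 1.0
clock: 1.6
position: [422.3, -159.4, 200.3]
eef_rot: [0.0, 0.999, -0.033, -0.0]
force: [-0.1, -0.5, -0.5]
width: 0.795
clock 1.6 pos [ 422.3 -159.4  200.3] slide [ 0.006 -0.061  3.732] rot [ 0.    0.02 -0.33] F [-0.1 -0.5 -0.5] w 0.795 j [-0.62  0.25  1.62 -0.    1.28 -0.56]
[[404.20580589 282.53075132]
 [403.90355698 238.77347539]
 [404.49213589 323.98341026]
 [758.14708394 211.3362548 ]
 [377.50049497 293.30671936]
 [498.8972835  292.60605382]
 [440.36049376 -56.23172661]]
```

View pics/w1.png

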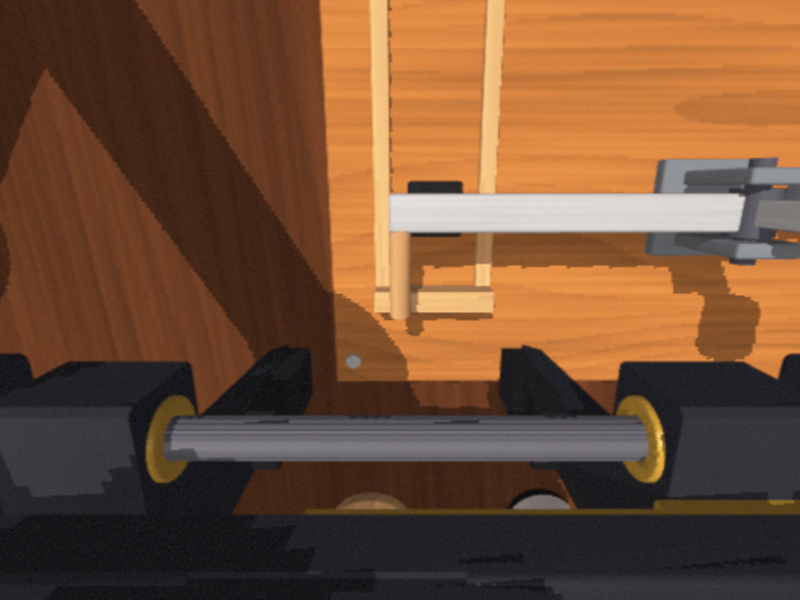

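The wrist view shows the handle bar from (400,232) to (400,318), about 3 mm from my prediction. The arm's centreline is at row 213 and the bed's near right corner at (337,381). I'll refine the press pose with these.

Run:
```python
from h import *
s=1/1.5625;w=bot.calibration("wrist")
B=[(270,175,15),(270,-145,15),(-140,-145,15),(-140,175,15)]
t=np.array([(375,199),(535,206),(533,415),(363,408)])*s; sc=np.array([(478,378),(355,483),(222,345),(343,267)])*s
ct,cs=bot.calibration("top"),bot.calibration("scene")
def f(p):
    W=proj("wrist",tf(p,[(-85,-74,70),(-140,-145,15),(100,0,76),(-70,0,76),(-105,150,23),(-105,-40,23)]),w)-np.array([(400.5,318),(337,381),(700,213),(420,213),(371,0),(375,280)])*s
    return np.r_[.3*(proj("top",tf(p,B),ct)-t).ravel(),.3*(proj("scene",tf(p,B),cs)-sc).ravel(),W[:2].ravel(),W[2:4,1],W[4:,0]]
r=least_squares(f,[510,-117,-.06]);print(r.x,r.fun[16:].round(2)/s)
print(tf(r.x,[(-85,-45,70),(140,0,70),(-60,-5,30),(-60,60,30)]).round(1))
h=tf(r.x,[(-85,-48,51.3)])[0];plan(h,r.x[2])
```

```text
[ 5.08374817e+02 -1.16023226e+02 -7.02867037e-02] [ 0.15625   3.359375 -0.4375   -0.734375 -0.609375 -1.75      0.109375
  0.3125  ]
[[ 420.4 -154.9   70. ]
 [ 648.  -125.9   70. ]
 [ 448.2 -116.8   30. ]
 [ 452.7  -52.    30. ]]
clock 1.65 pos [ 422.2 -159.8  200.4] slide [-0.052 -0.043  3.728] rot [0.01 0.   0.21] F [ 0.1  0.  -1.1] w 0.753 j [-0.62  0.24  1.62 -0.    1.28 -0.56]
```

```bash
python3 -m creep '{"slide":[[-0.05,-0.04,1.0],[-0.05,-0.04,2.0],[-0.05,-0.04,3.0],[-0.05,-0.04,3.5],[-0.05,-0.04,3.7]],"delta_rot":[[0,0,0.2],[0,0,0.2],[0,0,0.2],[0,0,0.2],[0,0,0.2]],"claw":[0.5,0.5,0.5,0.5,0.5]}'; python3 -m creep '{"slide":[[0,0,0],[0,0,0],[0,0,0],[0,0,0],[0,0,0]],"delta_rot":[[0,0,0],[0,0,0],[0,0,0],[0,0,0],[0,0,0]],"claw":[0,0,0,0,0]}' 12; python3 -c "
from h import *
plan((422.6,-157,200),-.0703)"
```

```text
clock: 2.28
position: [420.0, -158.1, 51.6]
eef_rot: [-0.0, 0.999, -0.035, -0.001]
force: [0.4, 0.3, 0.0]
width: 0.497
clock: 2.9
position: [418.8, -157.2, 52.7]
eef_rot: [-0.0, 0.999, -0.034, -0.002]
force: [-12.1, -3.1, 6.7]
width: 0.148
clock 2.9 pos [ 418.8 -157.2   52.7] slide [ 0.079 -0.012 -3.683] rot [0.01 0.23 0.15] F [-12.1  -3.1   6.7] w 0.148 j [-0.62  0.46  1.83 -0.    0.85 -0.55]
```

```bash
python3 -m creep '{"slide":[[-0.03,0,0],[-0.03,0,0],[-0.03,0,0]],"delta_rot":[[0,0,0],[0,0,0],[0,0,0]],"claw":[0,0,0]}' 12
```

```text
clock: 3.28
position: [418.8, -157.3, 52.7]
eef_rot: [0.0, 0.999, -0.034, -0.001]
force: [-7.6, -2.0, 4.4]
width: 0.153
```

```bash
python3 -m creep '{"slide":[[-0.05,0,-0.03],[-0.05,0,-0.03],[-0.05,0,-0.03]],"delta_rot":[[0,0,0],[0,0,0],[0,0,0]],"claw":[0,0,0]}' 12
```

```text
clock: 3.65
position: [418.7, -157.4, 53.9]
eef_rot: [0.0, 0.999, -0.035, 0.002]
force: [4.8, 0.0, -3.3]
width: 0.148
```

```bash
python3 -m creep '{"slide":[[0.04,0,-0.45],[0.09,0,-0.896],[0.18,0,-1.337],[0.305,0,-1.769],[0.464,0,-2.19]],"delta_rot":[[0,0,0],[0,0,0],[0,0,0],[0,0,0],[0,0,0]],"claw":[0,0,0,0,0]}' 20; python3 -c "
import numpy as np
for a in (.4,.8,1.04,1.2):
  for k in range(1,6):
    d=.08 if a<.8 else .048 if a<1 else .032
    q=a+d*k;print(a,round(q,3),(5.625*np.array([np.cos(a)-np.cos(q),np.sin(a)-np.sin(q)])).round(3))"
```

```text
clock: 4.28
position: [438.1, -158.6, 142.0]
eef_rot: [0.0, 0.999, -0.035, 0.003]
force: [16.9, 0.3, -10.2]
width: 0.142
0.4 0.48 [ 0.192 -0.407]
0.4 0.56 [ 0.415 -0.797]
0.4 0.64 [ 0.669 -1.169]
0.4 0.72 [ 0.952 -1.519]
0.4 0.8 [ 1.262 -1.845]
0.8 0.848 [ 0.198 -0.183]
0.8 0.896 [ 0.405 -0.357]
0.8 0.944 [ 0.62  -0.521]
0.8 0.992 [ 0.842 -0.674]
0.8 1.04 [ 1.071 -0.816]
1.04 1.072 [ 0.157 -0.089]
1.04 1.104 [ 0.316 -0.172]
1.04 1.136 [ 0.478 -0.251]
1.04 1.168 [ 0.643 -0.324]
1.04 1.2 [ 0.809 -0.392]
1.2 1.232 [ 0.169 -0.063]
1.2 1.264 [ 0.339 -0.12 ]
1.2 1.296 [ 0.512 -0.171]
1.2 1.328 [ 0.686 -0.217]
1.2 1.36 [ 0.861 -0.258]
```

```bash
python3 -m creep '{"slide":[[0.25,0,-0.38],[0.485,0,-0.767],[0.739,0,-1.139],[1.022,0,-1.489],[1.332,0,-1.81]],"delta_rot":[[0,0,0],[0,0,0],[0,0,0],[0,0,0],[0,0,0]],"claw":[0,0,0,0,0]}' 20; python3 -c "
from h import *
plan((0,0,0))"
```

```text
clock: 4.9
position: [490.8, -161.9, 213.2]
eef_rot: [-0.0, 0.999, -0.034, 0.002]
force: [16.7, -2.5, -20.1]
width: 0.131
clock 4.9 pos [ 490.8 -161.9  213.2] slide [-12.535  -3.191   5.295] rot [-0.05 -0.17 -0.49] F [ 16.7  -2.5 -20.1] w 0.131 j [-0.55  0.34  1.43  0.    1.36 -0.48]
```

```bash
python3 -m creep '{"slide":[[0.04,0,0.04],[0.07,0,0.07],[0.07,0,0.07]],"delta_rot":[[0,0,0],[0,0,0],[0,0,0]],"claw":[0,0,0]}' 20;  python3 - <<'E'
from h import *
plan((0,0,0))
im=bot.get_image("wrist")[:,:,::-1]
cv2.imwrite("pics/w2.png",cv2.resize(im,(800,600),interpolation=cv2.INTER_CUBIC))
E
```

```text
clock: 5.28
position: [490.1, -162.0, 211.8]
eef_rot: [0.0, 0.999, -0.034, -0.002]
force: [-12.5, 1.3, 14.0]
width: 0.136
clock 5.275 pos [ 490.1 -162.   211.8] slide [-12.484  -3.203   5.333] rot [ 0.03  0.18 -0.49] F [-12.5   1.3  14. ] w 0.136 j [-0.55  0.34  1.44 -0.    1.36 -0.48]
```

View pics/w2.png

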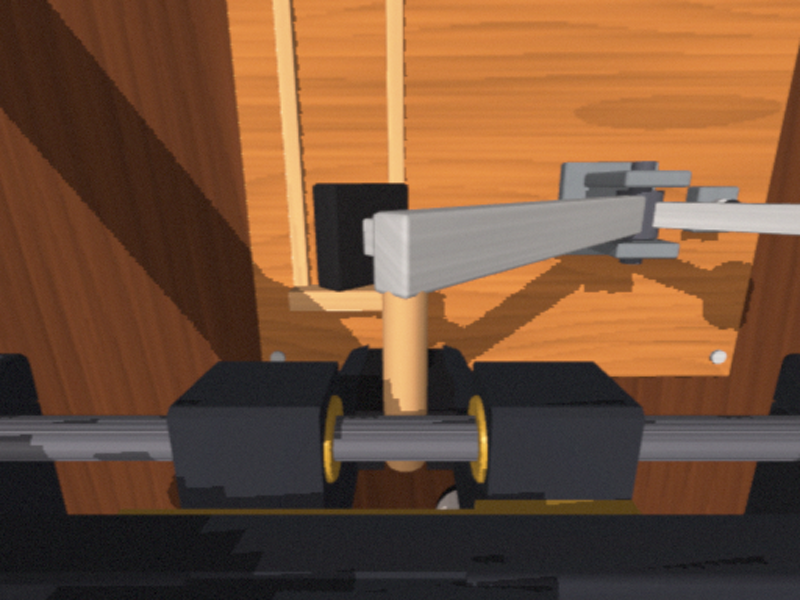

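The bar is firmly between the fingers at about (405,450), with the arm rising from the hinge at (640,215). I'll carry on in smaller arcs and correct the radial force as I go.

```bash
python3 -c "
import numpy as np
for a in (.82,1.0,1.02,1.2,1.22):
  for k in range(1,6):
    d=.04
    q=a+d*k;print(a,round(q,3),(5.625*np.array([np.cos(a)-np.cos(q),np.sin(a)-np.sin(q)])).round(3))"
python3 -m creep '{"slide":[[0.14,0,-0.18],[0.308,0,-0.334],[0.481,0,-0.479],[0.658,0,-0.615]],"delta_rot":[[0,0,0],[0,0,0],[0,0,0],[0,0,0]],"claw":[0,0,0,0]}' 20
```

```text
0.82 0.86 [ 0.168 -0.15 ]
0.82 0.9 [ 0.341 -0.294]
0.82 0.94 [ 0.52 -0.43]
0.82 0.98 [ 0.704 -0.559]
0.82 1.02 [ 0.894 -0.68 ]
1.0 1.04 [ 0.192 -0.118]
1.0 1.08 [ 0.388 -0.228]
1.0 1.12 [ 0.588 -0.33 ]
1.0 1.16 [ 0.793 -0.424]
1.0 1.2 [ 1.001 -0.509]
1.02 1.06 [ 0.194 -0.114]
1.02 1.1 [ 0.392 -0.22 ]
1.02 1.14 [ 0.595 -0.318]
1.02 1.18 [ 0.801 -0.408]
1.02 1.22 [ 1.011 -0.489]
1.2 1.24 [ 0.211 -0.077]
1.2 1.28 [ 0.425 -0.146]
1.2 1.32 [ 0.642 -0.206]
1.2 1.36 [ 0.861 -0.258]
1.2 1.4 [ 1.082 -0.3  ]
1.22 1.26 [ 0.213 -0.073]
1.22 1.3 [ 0.428 -0.138]
1.22 1.34 [ 0.646 -0.193]
1.22 1.38 [ 0.866 -0.24 ]
1.22 1.42 [ 1.088 -0.279]
clock: 5.82
position: [519.2, -163.8, 234.3]
eef_rot: [-0.001, 0.999, -0.034, -0.0]
force: [8.8, -0.2, -14.3]
width: 0.126
```

```bash
python3 -m creep '{"slide":[[0.212,0,-0.085],[0.41,0,-0.19],[0.61,0,-0.29],[0.815,0,-0.38],[1.023,0,-0.465]],"delta_rot":[[0,0,0],[0,0,0],[0,0,0],[0,0,0],[0,0,0]],"claw":[0,0,0,0,0]}' 20
```

```text
clock: 6.45
position: [559.5, -166.5, 254.0]
eef_rot: [-0.0, 0.999, -0.034, -0.0]
force: [2.5, 4.7, -3.5]
width: 0.13
```

```bash
python3 -m creep '{"slide":[[0.11,0,-0.035],[0.22,0,-0.07],[0.325,0,-0.1],[0.43,0,-0.13],[0.54,0,-0.16]],"delta_rot":[[0,0,0],[0,0,0],[0,0,0],[0,0,0],[0,0,0]],"claw":[0,0,0,0,0]}' 20;python3 -c "
import numpy as np
for a in (1.32,1.37,1.42,1.47,1.52,1.57,1.62,1.67,1.72):
  q=a+.05;print(a,(5.625*np.array([np.cos(a)-np.cos(q),np.sin(a)-np.sin(q)])).round(3))"
```

```text
clock: 7.08
position: [581.0, -168.0, 260.7]
eef_rot: [-0.0, 0.999, -0.034, 0.0]
force: [2.2, 4.7, -0.8]
width: 0.121
1.32 [ 0.274 -0.063]
1.37 [ 0.277 -0.049]
1.42 [ 0.279 -0.035]
1.47 [ 0.28  -0.021]
1.52 [ 0.281 -0.007]
1.57 [0.281 0.007]
1.62 [0.28  0.021]
1.67 [0.279 0.035]
1.72 [0.277 0.049]
```

```bash
python3 -m creep '{"slide":[[0.07,0,-0.016],[0.14,0,-0.032],[0.21,0,-0.048],[0.274,0,-0.06]],"delta_rot":[[0,0,0],[0,0,0],[0,0,0],[0,0,0]],"claw":[0,0,0,0]}' 20
python3 -m creep '{"slide":[[0.07,0,-0.012],[0.14,0,-0.024],[0.21,0,-0.036],[0.277,0,-0.049]],"delta_rot":[[0,0,0],[0,0,0],[0,0,0],[0,0,0]],"claw":[0,0,0,0]}' 20
```

```text
clock: 7.58
position: [592.0, -168.7, 263.2]
eef_rot: [-0.0, 0.999, -0.034, 0.0]
force: [2.3, 6.2, 1.7]
width: 0.125
clock: 8.07
position: [603.1, -169.4, 265.2]
eef_rot: [-0.0, 0.999, -0.034, 0.0]
force: [1.4, 5.7, -0.1]
width: 0.121
```

```bash
python3 -m creep '{"slide":[[0.07,-0.01,-0.008],[0.14,-0.015,-0.016],[0.21,-0.015,-0.025],[0.279,-0.015,-0.035]],"delta_rot":[[0,0,0],[0,0,0],[0,0,0],[0,0,0]],"claw":[0,0,0,0]}' 20
```

```text
clock: 8.57
position: [614.0, -170.1, 266.6]
eef_rot: [0.0, 0.999, -0.034, 0.0]
force: [1.7, 4.2, 3.2]
width: 0.121
```

```bash
python3 -m creep '{"slide":[[0.07,0,-0.005],[0.14,0,-0.01],[0.21,0,-0.015],[0.28,0,-0.02]],"delta_rot":[[0,0,0],[0,0,0],[0,0,0],[0,0,0]],"claw":[0,0,0,0]}' 20
```

```text
clock: 9.07
position: [625.2, -170.9, 267.4]
eef_rot: [0.0, 0.999, -0.034, 0.001]
force: [1.3, 3.8, 3.9]
width: 0.119
```

```bash
python3 -m creep '{"slide":[[0.07,0,-0.01],[0.14,0,-0.015],[0.21,0,-0.015],[0.28,0,-0.015]],"delta_rot":[[0,0,0],[0,0,0],[0,0,0],[0,0,0]],"claw":[0,0,0,0]}' 20
```

```text
clock: 9.57
position: [636.3, -171.6, 267.7]
eef_rot: [0.0, 0.999, -0.034, 0.0]
force: [2.6, 4.4, 5.3]
width: 0.121
```

```bash
python3 -m creep '{"slide":[[0.05,0,-0.01],[0.10,0,-0.01],[0.15,0,-0.01],[0.2,0,-0.005]],"delta_rot":[[0,0,0],[0,0,0],[0,0,0],[0,0,0]],"claw":[0,0,0,0]}' 20
```

```text
clock: 10.07
position: [644.2, -172.1, 267.7]
eef_rot: [-0.0, 0.999, -0.034, -0.0]
force: [1.0, 4.9, 3.2]
width: 0.119
```

```bash
python3 -m creep '{"slide":[[0.03,0,0.0],[0.06,0,0],[0.09,0,0.005],[0.12,0,0.01]],"delta_rot":[[0,0,0],[0,0,0],[0,0,0],[0,0,0]],"claw":[0,0,0,0]}' 20
```

```text
clock: 10.58
position: [648.8, -172.4, 267.4]
eef_rot: [-0.0, 0.999, -0.034, -0.0]
force: [0.9, 4.5, 3.6]
width: 0.119
```

```bash
python3 -m creep '{"slide":[[0.03,0,0.0],[0.06,0,0.003],[0.09,0,0.006],[0.12,0,0.009]],"delta_rot":[[0,0,0],[0,0,0],[0,0,0],[0,0,0]],"claw":[0,0,0,0]}' 20
```

```text
clock: 11.08
position: [653.2, -172.7, 267.2]
eef_rot: [-0.0, 0.999, -0.034, -0.001]
force: [-3.1, 6.4, 6.0]
width: 0.118
```

```bash
python3 -m creep '{"slide":[[0.03,0,0.0],[0.06,0,0.003],[0.09,0,0.006],[0.12,0,0.01]],"delta_rot":[[0,0,0],[0,0,0],[0,0,0],[0,0,0]],"claw":[0,0,0,0]}' 20;  python3 - <<'E'
from h import *
print(np.mean([bot.get_obs()["force"] for _ in range(5)],0))
im=bot.get_image("scene")[:,:,::-1]
cv2.imwrite("pics/s2.png",cv2.resize(im[170:330,120:330],(800,600),interpolation=cv2.INTER_CUBIC))
E
```

```text
clock: 11.58
position: [657.4, -173.0, 266.9]
eef_rot: [-0.0, 0.999, -0.035, -0.001]
force: [-7.1, 6.9, 7.3]
width: 0.119
[-7.07750815  6.86139681  7.3498846 ]
```

View pics/s2.png

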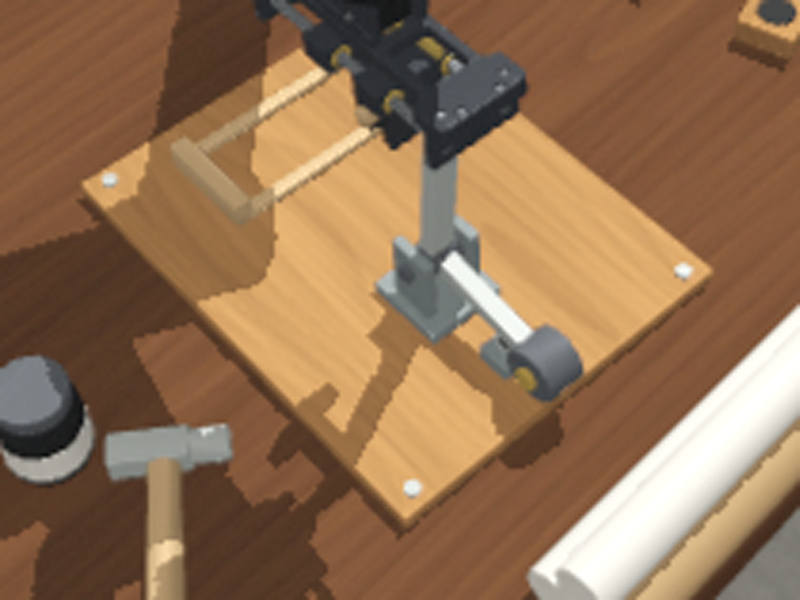

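The stalk is down on the bolt at (495,355) and Fx is −7 N, so contact has been found. I'll back off to the load-free point and release.

```bash
python3 -m creep '{"slide":[[-0.04,0,-0.01],[-0.08,0,-0.02],[-0.12,0,-0.025],[-0.155,0,-0.025],[-0.155,0,-0.025]],"delta_rot":[[0,0,0],[0,0,0],[0,0,0],[0,0,0],[0,0,0]],"claw":[0,0,0,0,0]}' 12
```

```text
clock: 12.25
position: [652.1, -172.8, 267.2]
eef_rot: [-0.0, 0.999, -0.034, -0.0]
force: [-0.1, 4.4, -0.0]
width: 0.115
```

```bash
python3 -m creep '{"slide":[[0,0,0],[0,0,0],[0,0,0],[0,0,0],[0,0,0]],"delta_rot":[[0,0,0],[0,0,0],[0,0,0],[0,0,0],[0,0,0]],"claw":[0.17,0.25,0.35,0.5,0.6]}' 12
```

```text
clock: 12.88
position: [652.2, -172.8, 267.5]
eef_rot: [0.0, 0.999, -0.034, -0.0]
force: [-0.0, 0.4, -0.5]
width: 0.555
```

```bash
python3 -m creep '{"slide":[[0,0,-0.3],[0,0,-0.9],[0,0,-1.6],[0,0,-1.9],[0,0,-2.0]],"delta_rot":[[0,0,0],[0,0,0],[0,0,0],[0,0,0],[0,0,0]],"claw":[0.6,0.6,0.6,0.8,1]}' 12
python3 - <<'E'
from h import *
# block pose refine from top image: orange-ish block incl top; use earlier corners
c=np.array([(510.2,357.5),(538.7,249),(484.2,236.6),(456.3,344.2)])
print(cv2.minAreaRect(c.astype(np.float32)))
d=c[1]-c[0]+c[2]-c[3];print(np.arctan2(d[1],d[0]))
im=bot.get_image("scene")[:,:,::-1];top=bot.get_image("top")[:,:,::-1]
a=cv2.resize(im[90:330,130:330],(400,480));b=cv2.resize(top[190:250,100:190],(400,267))
b=np.vstack([b,np.zeros((213,400,3),np.uint8)]);cv2.imwrite("pics/s3.png",np.hstack([a,b]))
E
```

```text
clock: 13.5
position: [652.3, -172.7, 348.0]
eef_rot: [0.0, 0.999, -0.034, 0.0]
force: [0.5, 0.5, -0.2]
width: 0.8
((497.50006103515625, 296.6000061035156), (55.867706298828125, 112.83441162109375), 14.536314964294434)
-1.3155009141541023
```

View pics/s3.png

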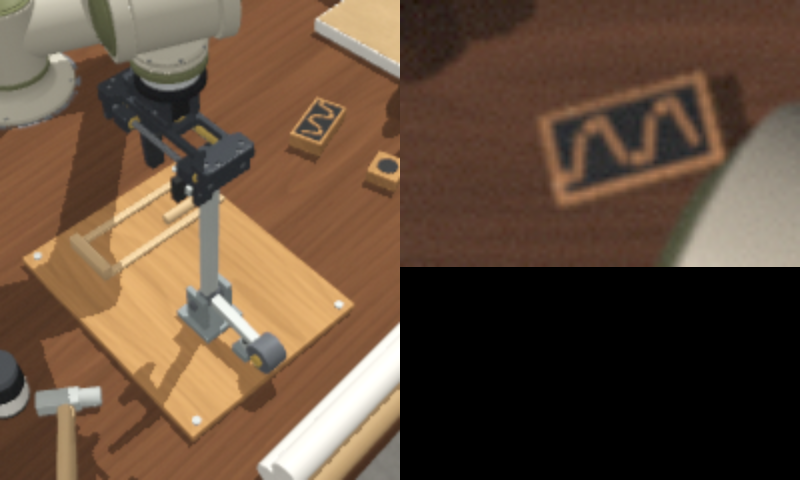

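The clamp arm stays upright, with its stalk on the bolt. The block's top-face corners in the right crop are at about (540,117), (705,72), (722,160) and (562,205), which agrees with the earlier yaw. Next is the block.

```bash
python3 -c "
from h import *
plan((500,296,150),.255)"
```

```text
clock 13.6 pos [ 652.2 -172.7  347.1] slide [ -4.599 -11.428   4.934] rot [ -0.02   0.03 -18.56] F [ 0.8 -0.1 -0.1] w 0.892 j [-0.43  0.59  0.64 -0.    1.92 -0.37]
```

```bash
python3 -m creep '{"slide":[[-0.5,-1.2,0],[-1.0,-2.4,0],[-1.5,-3.6,0.3],[-2.0,-4.8,0.8],[-2.4,-6.0,1.5]],"delta_rot":[[0,0,-2],[0,0,-4],[0,0,-6],[0,0,-8],[0,0,-10]],"claw":[1,1,1,1,1]}' 20;python3 -c "
from h import *
plan((500,296,150),.255)"
```

```text
clock: 14.22
position: [571.9, 74.8, 286.6]
eef_rot: [-0.0, 0.999, 0.053, -0.0]
force: [0.6, 0.6, -1.8]
width: 1.0
clock 14.225 pos [571.9  74.8 286.6] slide [-1.198 -5.689  3.416] rot [-0.   0.  -8.5] F [ 0.6  0.6 -1.8] w 1.0 j [-0.08  0.4   1.13  0.    1.61 -0.18]
```

```bash
python3 -m creep '{"slide":[[-0.25,-1.2,0.7],[-0.5,-2.4,1.4],[-0.75,-3.6,2.1],[-1.0,-4.8,2.8],[-1.2,-5.69,3.4]],"delta_rot":[[0,0,-2],[0,0,-4],[0,0,-6],[0,0,-8],[0,0,-8.5]],"claw":[1,1,1,1,1]}' 20;
python3 -m creep '{"slide":[[0,0,0],[0,0,0]],"delta_rot":[[0,0,0],[0,0,0]],"claw":[1,1]}';python3 - <<'E'
from h import *
plan((500,296,150),.255)
im=bot.get_image("wrist")[:,:,::-1]
print(proj("wrist",tf([500,296,.255],[(30,55,30),(30,-55,30),(-30,-55,30),(-30,55,30)]))*1.5625)
cv2.imwrite("pics/w3.png",cv2.resize(im,(800,600),interpolation=cv2.INTER_CUBIC))
E
```

```text
clock: 14.85
position: [499.6, 296.1, 149.7]
eef_rot: [0.0, 0.992, 0.127, -0.001]
force: [-0.1, -0.2, 0.0]
width: 0.999
clock: 15.1
position: [501.5, 294.0, 151.7]
eef_rot: [0.0, 0.992, 0.127, 0.0]
force: [-0.5, 0.1, -1.0]
width: 0.998
clock 15.1 pos [501.5 294.  151.7] slide [-0.024 -0.058  0.043] rot [ 0.02 -0.01 -0.07] F [-0.5  0.1 -1. ] w 0.998 j [ 0.33  0.51  1.35 -0.    1.29  0.07]
[[451.15222397 197.70428149]
 [446.79956476 364.12757972]
 [358.47984403 364.25312112]
 [353.0005452  197.87628587]]
```

View pics/w3.png

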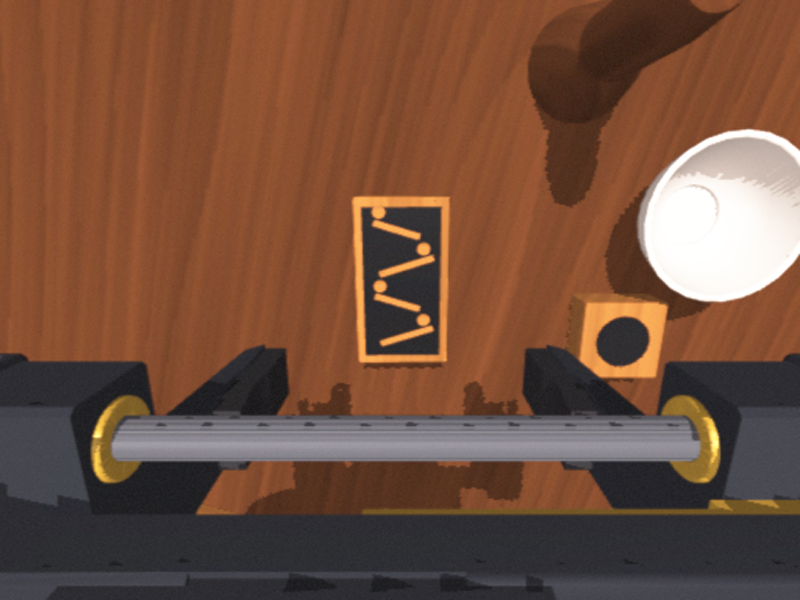

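The wrist view has the block's top-face corners at (353,197), (449,197), (446,362) and (359,362), within about 1 mm of the pose I assumed. I'll grip it with the TCP 13 mm above the table.

```bash
python3 -m creep '{"slide":[[-0.025,-0.07,0.8],[-0.025,-0.07,1.8],[-0.025,-0.07,2.8],[-0.025,-0.07,3.3],[-0.025,-0.07,3.44]],"delta_rot":[[0,0,0],[0,0,0],[0,0,0],[0,0,0],[0,0,0]],"claw":[1,1,1,1,1]}' 25;
python3 -m creep '{"slide":[[0,0,0],[0,0,0],[0,0,0],[0,0,0],[0,0,0]],"delta_rot":[[0,0,0],[0,0,0],[0,0,0],[0,0,0],[0,0,0]],"claw":[0.5,0.5,0.5,0.5,0.5]}' 25;
python3 -m creep '{"slide":[[0,0,-0.3],[0,0,-1],[0,0,-2],[0,0,-2.5],[0,0,-2.5]],"delta_rot":[[0,0,0],[0,0,0],[0,0,0],[0,0,0],[0,0,0]],"claw":[0.5,0.5,0.5,0.5,0.5]}' 25;
python3 -c "
from h import *
plan(tf([507,-116,-.07],[(-60,75,110)])[0],-.07)"
```

```text
clock: 15.78
position: [500.0, 296.0, 13.5]
eef_rot: [0.0, 0.992, 0.126, -0.0]
force: [1.2, 0.6, 0.5]
width: 1.0
clock: 16.4
position: [499.7, 297.1, 14.8]
eef_rot: [-0.0, 0.992, 0.127, 0.0]
force: [-1.1, -1.9, 5.6]
width: 0.682
clock: 17.02
position: [500.1, 297.3, 115.6]
eef_rot: [-0.0, 0.992, 0.127, 0.002]
force: [-0.6, 0.1, -2.3]
width: 0.679
clock 17.025 pos [500.1 297.3 115.6] slide [-3.255  7.79   0.127] rot [-0.05 -0.19 18.57] F [-0.6  0.1 -2.3] w 0.679 j [0.33 0.55 1.39 0.   1.2  0.08]
```

```bash
python3 -m creep '{"slide":[[-0.4,1,0],[-1,2.4,0],[-1.6,3.8,0],[-2.2,5.2,0],[-2.7,6.5,0]],"delta_rot":[[0,0,3],[0,0,7],[0,0,11],[0,0,15],[0,0,18.5]],"claw":[0.5,0.5,0.5,0.5,0.5]}' 25;
python3 -c "
from h import *
plan(tf([507,-116,-.07],[(-60,75,60)])[0],-.07)"
```

```text
clock: 17.65
position: [459.3, 16.5, 113.2]
eef_rot: [-0.0, 0.999, -0.035, -0.001]
force: [0.6, 0.4, -0.8]
width: 0.676
clock 17.65 pos [459.3  16.5 113.2] slide [-0.074  1.347  1.329] rot [-0.01  0.09 -0.06] F [ 0.6  0.4 -0.8] w 0.676 j [-0.22  0.37  1.73 -0.    1.04 -0.15]
```

```bash
python3 -m creep '{"slide":[[-0.03,0.5,0.4],[-0.07,1.0,0.8],[-0.075,1.35,1.2],[-0.075,1.35,1.3],[-0.075,1.35,1.3]],"delta_rot":[[0,0,0],[0,0,0],[0,0,0],[0,0,0],[0,0,0]],"claw":[0.5,0.5,0.5,0.5,0.5]}' 25
python3 - <<'E'
from h import *
p=[507,-116,-.07]
plan(tf(p,[(-60,75,30)])[0],-.07)
im=bot.get_image("wrist")[:,:,::-1]
print(proj("wrist",tf(p,[(x,y,23) for y in (100,160) for x in (-105,-93,-27,-15)]))*1.5625)
cv2.imwrite("pics/w4.png",cv2.resize(im,(800,600),interpolation=cv2.INTER_CUBIC))
E
```

```text
clock: 18.27
position: [453.4, -34.9, 61.7]
eef_rot: [-0.0, 0.999, -0.034, -0.0]
force: [0.2, 0.2, -1.6]
width: 0.68
clock 18.275 pos [453.4 -34.9  61.7] slide [-0.021  0.053  0.793] rot [-0.02  0.06  0.07] F [ 0.2  0.2 -1.6] w 0.68 j [-0.34  0.45  1.81  0.    0.89 -0.27]
[[299.42019265 284.63954807]
 [326.41574571 284.70076972]
 [474.93345532 285.03758441]
 [501.94434463 285.09884084]
 [290.10190972 141.18090996]
 [319.5578706  141.24087454]
 [481.61586175 141.57078194]
 [511.09008274 141.63078369]]
```

View pics/w4.png

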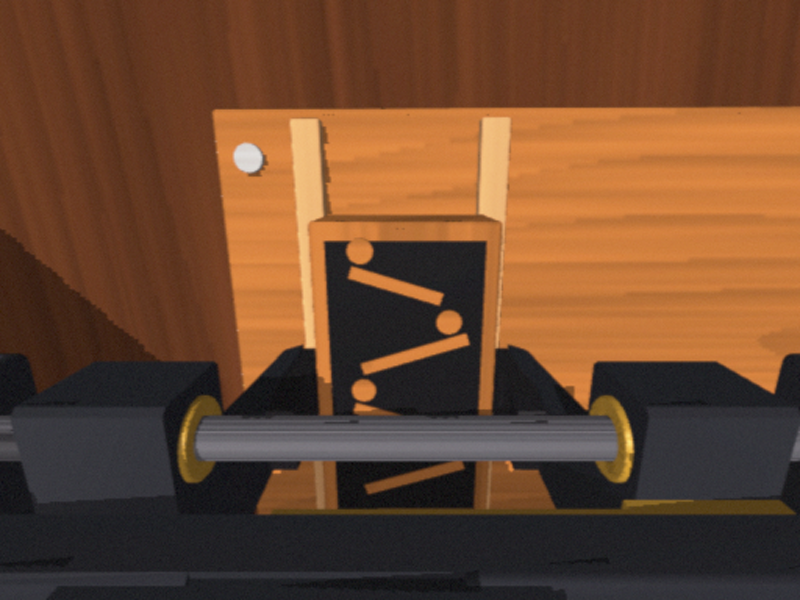

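Run:
```python
from h import *
p=[507,-116,-.07];c,s=np.cos(.07),-np.sin(.07)
def loc(uv,z):
    w=ray("wrist",np.array(uv)/1.5625,z)[:2]-p[:2];return (np.array([[c,s],[-s,c]])@w).round(1)
for a in (311,500):print(loc((a,222),77.7))
for a in (313,496):print(loc((a,390),77.7))
for a in (292,321,481,509):print(loc((a,141),23))
```

```text
[-86.3 132.2]
[-29.6 132.4]
[-88.7  76.7]
[-27.5  76.9]
[-104.2  160.1]
[-92.4 160.1]
[-27.3 160.2]
[-15.9 160.2]
```

The rails at row 141 run 292–321 and 481–509, and the block lies over the channel about 2 mm to the +x side. I'll shift −1.6 mm and lower it.

```bash
python3 -m creep '{"slide":[[-0.04,0,0.15],[-0.04,0,0.35],[-0.04,0,0.5],[-0.04,0,0.62],[-0.04,0,0.72]],"delta_rot":[[0,0,0],[0,0,0],[0,0,0],[0,0,0],[0,0,0]],"claw":[0.5,0.5,0.5,0.5,0.5]}' 25;
python3 -m creep '{"slide":[[0,0,0.03],[0,0,0.06],[0,0,0.06]],"delta_rot":[[0,0,0],[0,0,0],[0,0,0]],"claw":[0.5,0.5,0.5]}' 25
```

```text
clock: 18.95
position: [452.1, -35.3, 32.8]
eef_rot: [-0.0, 0.999, -0.034, -0.0]
force: [0.3, 0.5, -0.9]
width: 0.677
clock: 19.32
position: [452.1, -35.3, 30.8]
eef_rot: [0.0, 0.999, -0.034, 0.0]
force: [-0.1, -0.8, -1.3]
width: 0.677
```

```bash
python3 -m creep '{"slide":[[0,0,0.02],[0,0,0.04],[0,0,0.04]],"delta_rot":[[0,0,0],[0,0,0],[0,0,0]],"claw":[0.5,0.5,0.5]}' 25
```

```text
clock: 19.7
position: [452.1, -35.3, 29.7]
eef_rot: [0.0, 0.999, -0.034, 0.0]
force: [-1.0, 0.7, 6.3]
width: 0.68
```

```bash
python3 -m creep '{"slide":[[0,0,0],[0,0,0],[0,0,0],[0,0,-0.4],[0,0,-1]],"delta_rot":[[0,0,0],[0,0,0],[0,0,0],[0,0,0],[0,0,0]],"claw":[0.85,0.9,0.9,0.9,0.9]}' 25;
python3 -m creep '{"slide":[[0,-0.8,-0.2],[0,-1.8,-0.2],[0,-2.1,-0.2],[0,-2.1,-0.2],[0,-2.1,-0.2]],"delta_rot":[[0,0,0],[0,0,0],[0,0,0],[0,0,0],[0,0,0]],"claw":[0.6,0.3,0,0,0]}' 25;
python3 -c "
from h import *
p=[507,-116,-.07]
plan(tf(p,[(-60,155,27)])[0],-.07);print('contact at',tf(p,[(-60,50+9,27)]))"
```

```text
clock: 20.32
position: [451.7, -35.2, 69.2]
eef_rot: [-0.0, 0.999, -0.034, -0.001]
force: [0.7, 0.3, 0.1]
width: 0.899
clock: 20.95
position: [457.9, 47.6, 77.0]
eef_rot: [0.0, 0.999, -0.035, -0.0]
force: [0.8, -0.2, 0.6]
width: 0.359
clock 20.95 pos [457.9  47.6  77. ] slide [0.011 0.119 1.251] rot [0.01 0.01 0.02] F [ 0.8 -0.2  0.6] w 0.359 j [-0.15  0.43  1.78 -0.    0.94 -0.08]
contact at [[451.27356798 -52.94792014  27.        ]]
```

```bash
python3 -m creep '{"slide":[[0,0,0],[0,0,0],[0,0,0.5],[0,0,1.0],[0,0,1.3]],"delta_rot":[[0,0,0],[0,0,0],[0,0,0],[0,0,0],[0,0,0]],"claw":[0,0,0,0,0]}' 25;
python3 -m creep '{"slide":[[0,0.1,0],[0,0.3,0],[0,0.5,0],[0,0.7,0],[0,0.9,0]],"delta_rot":[[0,0,0],[0,0,0],[0,0,0],[0,0,0],[0,0,0]],"claw":[0,0,0,0,0]}' 25
```

```text
clock: 21.58
position: [457.6, 48.3, 24.4]
eef_rot: [-0.0, 0.999, -0.035, -0.0]
force: [-0.1, 0.0, 0.0]
width: 0.006
clock: 22.2
position: [455.4, 12.0, 25.4]
eef_rot: [-0.0, 0.999, -0.034, 0.0]
force: [0.1, 2.0, 1.5]
width: 0.003
```

```bash
python3 -m creep '{"slide":[[0,0.2,0],[0,0.4,0],[0,0.6,0],[0,0.8,0],[0,1.0,0]],"delta_rot":[[0,0,0],[0,0,0],[0,0,0],[0,0,0],[0,0,0]],"claw":[0,0,0,0,0]}' 25;
python3 -m creep '{"slide":[[0,0.1,0],[0,0.2,0],[0,0.3,0],[0,0.35,0],[0,0.4,0]],"delta_rot":[[0,0,0],[0,0,0],[0,0,0],[0,0,0],[0,0,0]],"claw":[0,0,0,0,0]}' 25
```

```text
clock: 22.82
position: [452.5, -27.8, 25.1]
eef_rot: [-0.0, 0.999, -0.034, -0.0]
force: [-0.4, 2.9, 1.6]
width: 0.002
clock: 23.45
position: [451.5, -43.4, 25.1]
eef_rot: [-0.0, 0.999, -0.034, -0.0]
force: [-0.2, 3.3, 2.5]
width: 0.002
```

Contact is expected near y = −53, so I'll use 1 mm steps from here.

```bash
python3 -m creep '{"slide":[[0,0.03,0],[0,0.06,0],[0,0.09,0],[0,0.12,0],[0,0.15,0]],"delta_rot":[[0,0,0],[0,0,0],[0,0,0],[0,0,0],[0,0,0]],"claw":[0,0,0,0,0]}' 25
```

```text
clock: 24.08
position: [451.1, -49.4, 25.1]
eef_rot: [0.0, 0.999, -0.034, 0.0]
force: [0.4, 0.6, 1.2]
width: 0.006
```

```bash
python3 -m creep '{"slide":[[0,0.02,0],[0,0.04,0],[0,0.06,0]],"delta_rot":[[0,0,0],[0,0,0],[0,0,0]],"claw":[0,0,0]}' 25
```

```text
clock: 24.45
position: [450.7, -50.9, 25.2]
eef_rot: [-0.001, 0.999, -0.035, -0.0]
force: [1.1, 11.5, 3.2]
width: 0.004
```

```bash
python3 -m creep '{"slide":[[0,0,0],[0,0,0],[0,0,0]],"delta_rot":[[0,0,0],[0,0,0],[0,0,0]],"claw":[0,0,0]}' 25
python3 -m creep '{"slide":[[0,-0.1,0],[0,-0.4,0],[0,-0.8,0],[0,-1,-0.8],[0,-1,-2]],"delta_rot":[[0,0,0],[0,0,0],[0,0,0],[0,0,0],[0,0,0]],"claw":[0,0,0,0,0]}' 25
python3 -m creep '{"slide":[[0,-1,-0.6],[0,-2,-0.8],[0,-3,-1],[0,-4,-1],[0,-4,-1]],"delta_rot":[[0,0,0],[0,0,0],[0,0,0],[0,0,0],[0,0,0]],"claw":[0,0,0,0,0]}' 25
python3 - <<'E'
from h import *
plan((0,0,0))
p=[507.5,-116,-.07]
print(proj("top",tf(p,[(-30,50,45),(-30,-60,45),(-90,-60,45),(-90,50,45)])))
t=bot.get_image("top")[:,:,::-1];s=bot.get_image("scene")[:,:,::-1]
a=cv2.resize(t[110:280,210:380],(400,400),interpolation=cv2.INTER_CUBIC);b=cv2.resize(s[140:320,130:310],(400,400),interpolation=cv2.INTER_CUBIC)
cv2.imwrite("pics/f.png",np.hstack([a,b]))
E
```

```text
clock: 24.82
position: [450.7, -50.9, 25.1]
eef_rot: [-0.001, 0.999, -0.034, -0.0]
force: [0.2, 7.8, 2.7]
width: 0.005
clock: 25.45
position: [453.0, -10.2, 105.4]
eef_rot: [-0.0, 0.999, -0.034, -0.002]
force: [0.2, -0.7, 1.1]
width: 0.004
clock: 26.08
position: [464.1, 150.6, 145.1]
eef_rot: [-0.0, 0.999, -0.032, 0.0]
force: [-0.3, 0.1, -0.9]
width: 0.004
clock 26.075 pos [464.1 150.6 145.1] slide [-11.334   4.508   3.626] rot [-0.01 -0.   -0.27] F [-0.3  0.1 -0.9] w 0.004 j [0.07 0.37 1.62 0.   1.16 0.14]
[[276.87404435 224.2318672 ]
 [315.0738196  226.33008154]
 [314.57880472 247.36378129]
 [275.98657818 245.2572223 ]]
```

View pics/f.png

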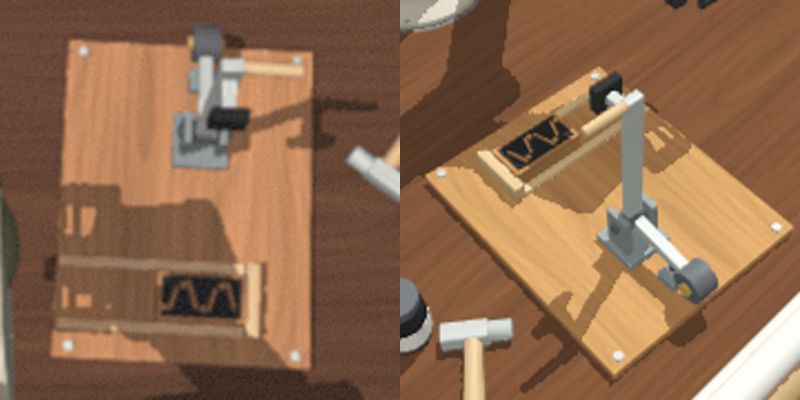

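The block spans columns 155–247 of the left crop, where 155–246 is expected at home. It lies face up against the stop. The clamp arm stands open on its bolt and the gripper is clear, so I'm handing in.

```bash
python3 -c "
from workcell import bot
print(bot.hand_in())"
```

```text
the job is handed in; nothing more can be done
None
```

The job is done and handed in, at about 26 s on the robot's clock; `hand_in()` reports no verdict.

- **Clamp arm:** I pinched the handle, swung the arm past its balance point and eased it on in small steps until I felt the bolt, at about 1.65 rad. I then backed off to roughly zero force at the handle and let go. The last picture shows it standing open by itself on the bolt.
- **Printing block:** I laid it face up in the channel and pushed it against the end stop with 8 to 11 N measured at the wrist, then withdrew. In the last top view its outline matches the home position to about a pixel, roughly 3 mm. The 2 mm limit therefore rests on the felt contact, not on the picture.
- **Less smooth points:**
  - My path was a few mm off the handle's arc, so radial forces of up to about 26 N acted on the handle during the swing.
  - I pressed a little past first contact with the bolt. I put that at up to about 23 N on it (limit 25 N), estimated from 8 N at the handle and not measured directly.
- **Other objects:** I noticed no contact with any of them, but the last pictures show only part of the table, so I did not check each one.

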